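# Hook the shoe-care tray out of the riser with the shoe horn

### The job

The shoe-care tray is pushed back under the small ash riser rack with the steel rod top: pick up the grey shoe horn, put its hooked end down into the tray's pull ring and, with the hook alone, draw the tray straight out with a steady gentle pull until it comes up firmly against the rack's rubber stop, and keep it there a moment. Do not yank or tip the tray, and do not touch it with the robot. Then unhook, leave the tray drawn out and lay the shoe horn on the shelf again the way it lay, clear of the tray, with everything else undisturbed.

Things in the scene. Friction and masses are not known exactly. Their poses are not given: they have to be found in the camera images.
- shoehorn: Loose grey plastic shoe horn, 335 mm long, lying on its blade and hook tip. Origin on the shelf below the handle; x runs along it towards the hook, z up. Handle: bar 14 mm wide, 12 mm high, x -49 to 133 mm, axis 27 mm above the shelf. Blade (x -46 to -190 mm, up to 44 mm wide) slopes down to the shelf. At x = 143 mm a 7 mm round prong turns down, 21 mm free below the handle, ending at z = 0.
- horn_grip (a point): Point on the shoe horn's handle axis where it is best gripped from above across its 14 mm width: x = 20 mm, z = 27 mm in the shoe horn's frame. The prong stands 123 mm ahead of it. Gripped here the robot's hand stays outside the rack.
- hook_tip (a point): Centre of the round end of the prong: x = 143 mm, z = 3.7 mm in the shoe horn's frame (its very end is 3.5 mm lower).
- rack: Small shelf riser rack, fixed to the shelf, 280 mm deep, 242 mm wide, 122 mm high: two ash side panels 18 mm thick, 206 mm apart, ten 8 mm steel rods across the top (undersides 106 mm above the shelf). Origin at the centre of its footprint on the shelf; x points into the rack, away from the robot; the open front is the plane x = -140 mm.
- tray: Loose plywood shoe-care tray, 180 mm deep, 200 mm wide, 0.7 to 0.95 kg, on the shelf between the rack's panels (3 mm play each side). Origin at the centre of its underside; x points into the rack; it is drawn out along the rack's -x. Front wall 50 mm high, outer face at x = -90 mm; rear wall 68 mm high. It slides with a drag of a few newtons that differs from time to time.
- tray_ring (a point): Centre of the tray's steel pull ring, which lies level, 40 mm above the shelf and 24 mm in front of the tray's front wall: hole 25 mm across, bar 5 mm thick, on a short shank. At the start it is 30 to 45 mm behind the rack's open front, under the rods. Its small screws hold about 22 N of pull; more tears it out.
- stop_rail: Rail under the middle of the rack's rods with a clamped stop block and soft rubber buffer (2 N per mm, 11 mm deep). The tray's rear wall meets the buffer after 90 to 140 mm of travel; where it is clamped differs and is not reported: it must be felt. The tray is firmly home when pressed on the buffer with 5 N or more. Origin at the rack's origin, axes along the rack's.
- umbrella: Bystander: folded compact black umbrella, 235 mm long, 47 mm thick, lying on the shelf on the opposite side from the shoe horn. Origin at the centre of its underside, x along it.
- car_key_a: Bystander: car key, black head 46 x 32 x 12 mm with a 40 mm steel blade. Origin under the head.
- car_key_b: Bystander: a second, identical car key. Origin under the head.
- bottle_opener: Bystander: flat steel bottle opener, 118 x 39 mm, 9 mm high, lying in front of the rack. Origin near its middle, x along it.
- phone_stand: Bystander: clear acrylic phone stand, 85 x 75 mm, 110 mm high. Origin at the centre of its underside.
- key_bowl: Bystander: white ceramic bowl, 110 mm across, 45 mm high. Origin at the centre of its underside.
- shoe_brush: Bystander: wooden shoe brush, 48 x 150 x 42 mm, lying on the rack's rods, over the middle of the rack. Origin at the centre of its underside.

How it is judged:
By the outcome, as a careful person would: the job done as asked, in the order asked, and still so for the second after the job is handed in, with the robot touching nothing.
It also fails if it takes over 72 s, if anything falls off the work surface, if the arm or the gripper's body presses on something with over 40 N, if the wrist force passes 120 N, or if a joint passes its speed limit or range.

### The arm

A 7-joint arm with a two-finger parallel gripper is mounted at the origin on the work surface. World frame = base frame: x ahead of the robot, y to its left, z up, the work surface at z = 0. Lengths are in m, angles in rad, forces in N, time in s.
With the tool pointing down it reaches from about 0.35 to 0.9 m from the base axis. Payload 19.9 kg.
Tool frame: the origin (TCP) lies between the finger pads; the fingertips stand 22 mm ahead of it and the grasp point (between the pads) lies 3 mm ahead of it; z points along the fingers, y is the line along which they close (so a half turn about z gives the same grasp; the last joint's range is limited). The gripper opens to 94 mm and grips with 3 to 60 N. Pads are 16 mm wide; open, the fingers measure 119 mm over their backs; the gripper's body (75 mm by 177 mm) begins 78 mm behind the grasp point.
Start: joints at [1.141, 0.417, -0.01, 1.614, 0.005, 1.111, -0.053], TCP at [0.237, -0.578, 0.227] pointing down, gripper open.
Joint ranges: [-2.81, 2.81], [-0.39, 2.02], [-1.27, 1.25], [0.06, 2.57], [-1.19, 4.33], [0.19, 2], [-2.82, 2.82]. Speed limits (rad/s): [1.89, 1.89, 2.39, 2.39, 3.01, 3.01, 3.01].

### API

Orientations are given as a 3x3 rotation matrix whose columns are the frame's x, y, z axes.
In Python, from workcell import observe, snapshot, finish_job gives the robot as it stands.
- The arm moves only by the shell command python3 -m pendant 'ROWS' [FORCE]. ROWS is JSON, a list that holds one entry, the list of rows, each a list of 7 numbers: the shift along the world's x, y, z in m, then the turn, a rotation vector about the world's x, y, z in rad, then the gripper command: -1 is fully open, 1 is shut, values between are in proportion. A call has 1 to 10 rows; each row is the pose to reach, as a shift and turn from the pose commanded when the call began; what a row does not reach only later rows make up. A row lasts 1/10 s, in which the tool goes at most 50 mm and 8.59 degrees, less where a joint would pass 70% of its speed; a pose out of reach is approached as far as the arm can. A call with a gripper value outside its range is refused whole. The fingers move at their own pace and stop on an object; FORCE is the grip in N (left out, the last holds). Time passes only in rows, so rows that repeat a pose let the fingers close. It gives the time, the measured TCP pose, the force, the opening and the grip force at its end, in the units of the state.
- observe(): the state, without advancing time (a new reading comes with each control period).
- snapshot(name): name is "side" or "top"; returns a dict with "frame" (400x640x3 uint8, red, green, blue), "z_map" (400x640 float32, m along the optical axis (not along the pixel's ray), 0 where there is no reading), "fx", "fy", "cx", "cy" (pixels), "dist" ([k1, k2, p1, p2, k3] as OpenCV has them; the pictures are not rectified), "R" (3x3) and "t" (3): a world point X has camera coordinates R X + t. Camera axes: x right, y down, z forward; pixel columns grow to the right and rows downward; lengths in m; the calibration is good to about 2 mm. A picture is of the moment at which its call begins.
- finish_job(): hands the job in; it is judged then, once.
The state is a dict: "clock": time; "joint_pos": joint angles; "dq": joint speeds; "joint_efforts": joint torques, N m; "eef_pos": TCP position; "tool_rot": TCP orientation; "wrist_force": force on the tool from outside, world axes, zero at the start; "wrist_torque": the same for the moment, N m; "width": finger opening in m; "gripper_force": force on a finger pad.
Only numpy, scipy, OpenCV 4.12 (cv2) and the standard library are available. Lean on these libraries where they do the work, as an engineer would, in place of code of your own. Each camera call takes 0.05 s, during which the arm holds its last target. There are 200 camera calls.

## Working session

There is one attempt and no reset: what is moved stays moved. The work goes in short steps, Python scripts to look and compute and a shell command to move; the robot and the scene stay as the last step left them, time stands still between calls to the robot, and variables do not carry over. Pictures are saved under pics/ and viewed, at most 10 in all, crops included, and the job is handed in when it is done.

```bash
ls; mkdir -p pics; cat > h.py <<'E'
import numpy as np, cv2
from workcell import observe, snapshot
def cloud(s):
    z=s["z_map"]; h,w=z.shape
    K=np.array([[s["fx"],0,s["cx"]],[0,s["fy"],s["cy"]],[0,0,1.]])
    u,v=np.meshgrid(np.arange(w),np.arange(h))
    p=cv2.undistortPoints(np.stack([u,v],-1).reshape(-1,1,2).astype(np.float64),K,np.array(s["dist"],float)).reshape(h,w,2)
    c=np.dstack([p*z[...,None],z])
    W=(c-np.array(s["t"]))@np.array(s["R"])
    W[z<=0]=np.nan
    return W
E
python3 - <<'E'
from h import *
for n in("top","side"):
    s=snapshot(n); cv2.imwrite(f"pics/{n}0.png",s["frame"][...,::-1]); np.savez(f"{n}0.npz",W=cloud(s),f=s["frame"])
    print(n,-np.array(s["R"]).T@np.array(s["t"]))
o=observe();print(o["clock"],o["eef_pos"],o["tool_rot"],o["width"])
E
```

```text
pics
top [0.5060179  0.00598825 1.30352341]
side [0.18233275 0.77644319 0.84831344]
0.1 [ 0.23678011 -0.57805875  0.22690209] [[ 9.25366972e-01  3.79072149e-01 -5.21715887e-04]
 [ 3.79072494e-01 -9.25366443e-01  9.95549959e-04]
 [-1.05393111e-04 -1.11901719e-03 -9.99999368e-01]] 0.09430243065656452
```

View pics/top0.png

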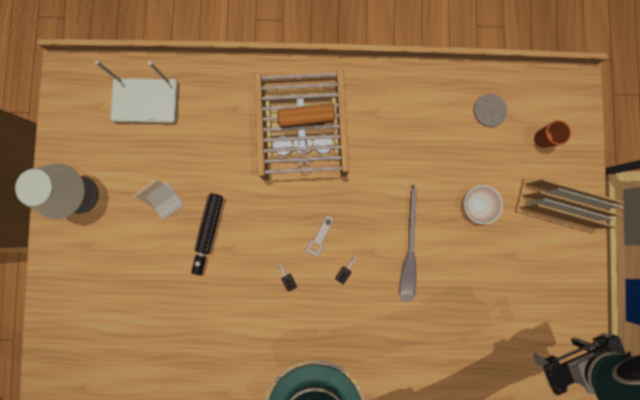

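View pics/side0.png

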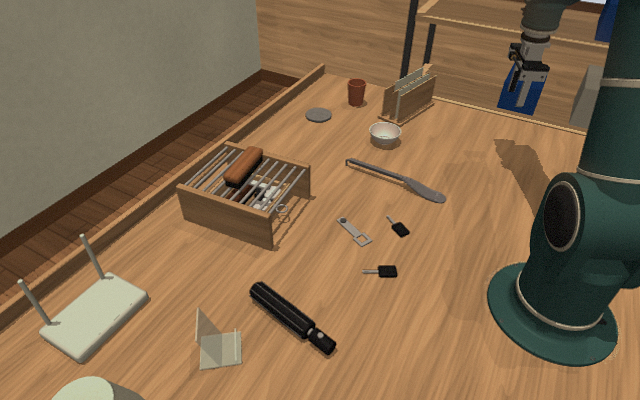

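Top view: hook end of the horn at (413,187), blade end at (407,298); rack corners (258,73)-(347,178); opener at (320,235). Side view: ring at about (282,210).

```bash
python3 - <<'E'
from h import *
d=np.load("top0.npz");W=d["W"]; np.set_printoptions(precision=4,suppress=True)
def reg(W,u0,u1,v0,v1,zl,zh):
    P=W[v0:v1,u0:u1].reshape(-1,3); return P[(P[:,2]>zl)&(P[:,2]<zh)]
print("table",np.nanmedian(W[190:230,350:390,2]),np.nanmedian(W[260:300,430:460,2]))
P=reg(W,395,425,180,310,.006,.06)
print(len(P))
H=P[P[:,2]>.022]; c=H[:,:2].mean(0); a=np.linalg.svd(H[:,:2]-c)[2][0]; a*=np.sign(a[0])
q=(P[:,:2]-c)@a; print("horn dir",a,np.arctan2(a[1],a[0]),"c",c,"ext",q.min(),q.max(),"tip",c+a*q.max(),"tail",c+a*q.min())
for t in np.arange(-.2,.15,.02):
    m=abs(q-t)<.01; print(round(t,2),m.sum(),P[m].mean(0) if m.any() else'')
# rack
R=reg(W,245,360,60,190,.09,.135); 
r=cv2.minAreaRect(R[:,:2].astype(np.float32)); print("rack",r, cv2.boxPoints(r))
side=reg(W,245,360,60,190,.116,.126);r=cv2.minAreaRect(side[:,:2].astype(np.float32)); print("rack panels",r)
for n,b in dict(bowl=(455,510,180,230),opener=(300,338,210,260),keyA=(272,302,260,295),keyB=(330,360,252,290),umb=(185,228,190,280),brush=(270,340,100,130)).items():
    Q=reg(W,*b,.004 if n!="brush" else .14,.3); print(n,Q.min(0),Q.max(0)) if len(Q) else print(n)
S=np.load("side0.npz")["W"]
for v in range(200,226,2): print(v,[ (u,*(S[v,u]*1000).round().astype(int)) for u in range(272,292,3) if not np.isnan(S[v,u,0])])
E
python3 - <<'E'
import cv2
a=cv2.imread('pics/side0.png')[140:250,170:320];b=cv2.imread('pics/top0.png')[65:185,245:360]
a=cv2.resize(a,(600,440),interpolation=2)
cv2.imwrite('pics/c0.png',a)
E
```

```text
table -0.001462095705078462 -0.0015107805819420358
754
horn dir [ 0.9994 -0.0335] -0.03352353731458957 c [ 0.525  -0.2629] ext -0.20739886873606395 0.12651191773900153 tip [ 0.6515 -0.2671] tail [ 0.3178 -0.2559]
-0.2 9 [ 0.3275 -0.2607  0.0073]
-0.18 11 [ 0.346  -0.2631  0.0071]
-0.16 19 [ 0.3673 -0.2609  0.0074]
-0.14 83 [ 0.3868 -0.2583  0.0091]
-0.12 104 [ 0.4049 -0.2592  0.014 ]
-0.1 91 [ 0.4248 -0.2596  0.0211]
-0.08 64 [ 0.4452 -0.2608  0.0268]
-0.06 44 [ 0.4649 -0.2605  0.0306]
-0.04 35 [ 0.4858 -0.2606  0.032 ]
-0.02 42 [ 0.5055 -0.262   0.0313]
-0.0 41 [ 0.5251 -0.2615  0.0289]
0.02 36 [ 0.5453 -0.2629  0.0307]
0.04 41 [ 0.565  -0.2641  0.031 ]
0.06 40 [ 0.5844 -0.2646  0.0302]
0.08 35 [ 0.6047 -0.2656  0.0301]
0.1 41 [ 0.6248 -0.2665  0.0308]
0.12 18 [ 0.6425 -0.2672  0.0254]
0.14 0 
rack ((0.8013670444488525, 0.056656718254089355), (0.2795567810535431, 0.24301926791667938), 4.388309955596924) [[ 0.6527  0.1671]
 [ 0.6713 -0.0752]
 [ 0.95   -0.0538]
 [ 0.9314  0.1885]]
rack panels ((0.8008913993835449, 0.05626919865608215), (0.2785457968711853, 0.24221104383468628), 4.4219
[... 4222 characters left out ...]

222 [(272, np.int64(712), np.int64(72), np.int64(0)), (275, np.int64(704), np.int64(67), np.int64(-1)), (278, np.int64(696), np.int64(65), np.int64(2)), (281, np.int64(691), np.int64(57), np.int64(-3)), (284, np.int64(681), np.int64(57), np.int64(2)), (287, np.int64(675), np.int64(51), np.int64(0)), (290, np.int64(668), np.int64(47), np.int64(0))]
224 [(272, np.int64(707), np.int64(79), np.int64(0)), (275, np.int64(699), np.int64(76), np.int64(2)), (278, np.int64(694), np.int64(68), np.int64(-3)), (281, np.int64(685), np.int64(66), np.int64(0)), (284, np.int64(679), np.int64(61), np.int64(-1)), (287, np.int64(670), np.int64(59), np.int64(1)), (290, np.int64(663), np.int64(55), np.int64(1))]
```

View pics/c0.png

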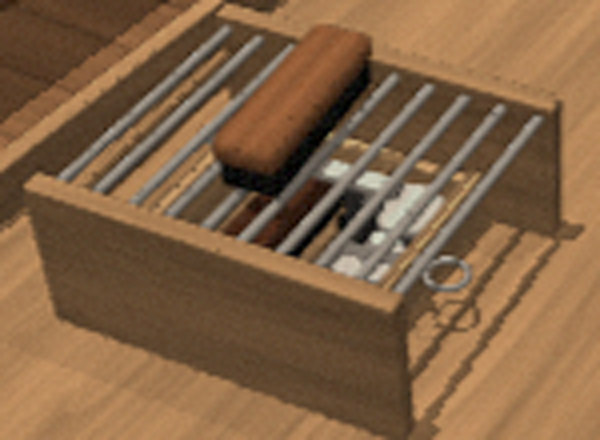

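Crop of the side view: ring seen at crop (447,272), i.e. side pixel ~(281.7,208), on the rack's midline just inside the front. Rack at (0.801,0.0565) with yaw 0.077; horn origin ~(0.505,-0.262), yaw -0.034.

```bash
python3 -m pendant '[[[0.03,0.03,0,0,0,-0.05,-1],[0.07,0.07,0,0,0,-0.12,-1],[0.1,0.11,-0.01,0,0,-0.2,-1],[0.14,0.15,-0.02,0,0,-0.28,-1],[0.18,0.19,-0.03,0,0,-0.35,-1],[0.21,0.23,-0.05,0,0,-0.4,-1],[0.25,0.27,-0.06,0,0,-0.422,-1],[0.288,0.315,-0.077,0,0,-0.422,-1],[0.288,0.315,-0.077,0,0,-0.422,-1],[0.288,0.315,-0.077,0,0,-0.422,-1]]]' 
python3 - <<'E'
from h import *
s=snapshot("side");K=np.array([[s["fx"],0,s["cx"]],[0,s["fy"],s["cy"]],[0,0,1.]])
R=np.array(s["R"]);t=np.array(s["t"]);C=-R.T@t
def onplane(u,v,z):
    p=cv2.undistortPoints(np.array([[[u,v]]],float),K,np.array(s["dist"],float))[0,0]
    d=R.T@np.r_[p,1]; return C+d*(z-C[2])/d[2]
w=onplane(281.7,208,.04);a=.0767
d=w[:2]-[.801,.0565];print(w,"rack frame",d@[np.cos(a),np.sin(a)],d@[-np.sin(a),np.cos(a)])
S=np.load("side0.npz")["W"]; print("side table z",np.nanmedian(S[270:290,420:450,2]), np.nanmedian(S[210:225,300:325,2]))
o=observe();print(o["clock"],o["eef_pos"],o["tool_rot"][:2])
E
```

```text
clock: 1.1
eef_pos: [0.5278, -0.2572, 0.1486]
tool_rot: [[1.0, -0.025, -0.001], [-0.025, -1.0, 0.003], [-0.001, -0.003, -1.0]]
wrist_force: [-0.8, 0.3, -1.2]
width: 0.0941
gripper_force: 0.0
[0.69381092 0.04589231 0.04      ] rack frame -0.107686761328125 -0.0023631629453977985
side table z 0.00016369777025344084 2.2942039800040418e-05
1.15 [ 0.52610266 -0.26029725  0.14929621] [[ 0.99959409 -0.02846022 -0.00129351]
 [-0.02845797 -0.9995935   0.00172834]]
```

```bash
python3 -m pendant '[[[0,0,-0.03,0,0,0,-0.3],[0,0,-0.06,0,0,0,-0.3],[0,0,-0.085,0,0,0,-0.3],[0,0,-0.105,0,0,0,-0.3],[0,0,-0.115,0,0,0,-0.3],[0,0,-0.12,0,0,0,-0.3],[0,0,-0.12,0,0,0,-0.3],[0,0,-0.12,0,0,0,-0.3]]]' 10; python3 -m pendant '[[[0,0,0,0,0,0,0.3],[0,0,0,0,0,0,0.5],[0,0,0,0,0,0,0.6],[0,0,0,0,0,0,0.7],[0,0,0,0,0,0,1],[0,0,0,0,0,0,1],[0,0,0,0,0,0,1],[0,0,0,0,0,0,1]]]' 60
```

```text
clock: 1.95
eef_pos: [0.5253, -0.2637, 0.0313]
tool_rot: [[0.999, -0.033, 0.001], [-0.033, -0.999, -0.0], [0.001, 0.0, -1.0]]
wrist_force: [0.4, 0.4, -0.0]
width: 0.0613
gripper_force: 0.0
clock: 2.75
eef_pos: [0.5249, -0.2633, 0.0304]
tool_rot: [[0.999, -0.033, -0.0], [-0.033, -0.999, 0.0], [-0.0, -0.0, -1.0]]
wrist_force: [0.3, 0.0, 0.9]
width: 0.0136
gripper_force: 60.0
```

```bash
python3 -m pendant '[[[0,0,0.01,0,0,0,1],[0,0,0.03,0,0,0,1],[-0.01,0,0.045,0,0,0,1],[-0.025,0.02,0.052,0,0,0,1],[-0.04,0.045,0.052,0,0,0.01,1],[-0.05,0.075,0.052,0,0,0.03,1],[-0.05,0.105,0.052,0,0,0.05,1],[-0.05,0.135,0.052,0,0,0.07,1],[-0.05,0.165,0.052,0,0,0.09,1],[-0.05,0.195,0.052,0,0,0.11,1]]]'; python3 -m pendant '[[[0,0.03,0,0,0,0,1],[0,0.06,0,0,0,0,1],[0,0.08,0,0,0,0,1],[0,0.092,0,0,0,0,1],[0,0.095,0,0,0,0,1],[0,0.095,0,0,0,0,1],[0,0.095,0,0,0,0,1]]]'
python3 - <<'E'
from h import *
s=snapshot("side"); cv2.imwrite("pics/s1.png",cv2.resize(s["frame"][120:280,170:430,::-1],None,fx=3,fy=3,interpolation=2))
s=snapshot("top");W=cloud(s);P=W[150:330,230:420].reshape(-1,3)
P=P[(P[:,2]>.055)&(P[:,2]<.1)&(P[:,0]<.65)&(P[:,0]>.5)]
print(len(P)); 
if len(P): i=P[:,0].argsort(); print(P[i[-8:]].round(4)); print(np.polyfit(P[:,0],P[:,1],1))
E
```

```text
clock: 3.75
eef_pos: [0.475, -0.0673, 0.0832]
tool_rot: [[0.997, 0.077, 0.001], [0.077, -0.997, -0.0], [0.001, 0.0, -1.0]]
wrist_force: [-0.4, -0.1, 0.7]
width: 0.0133
gripper_force: 60.0
clock: 4.45
eef_pos: [0.475, 0.0256, 0.0825]
tool_rot: [[0.997, 0.075, -0.0], [0.075, -0.997, -0.0], [-0.0, 0.0, -1.0]]
wrist_force: [0.7, -1.0, -0.7]
width: 0.0136
gripper_force: 60.0
110
[[0.5911 0.0314 0.0765]
 [0.5934 0.0368 0.081 ]
 [0.5936 0.0341 0.0788]
 [0.5964 0.037  0.0771]
 [0.5965 0.0342 0.0772]
 [0.5975 0.0318 0.0642]
 [0.5991 0.0343 0.078 ]
 [0.5993 0.0371 0.0753]]
[ 0.06621211 -0.0045395 ]
```

View pics/s1.png

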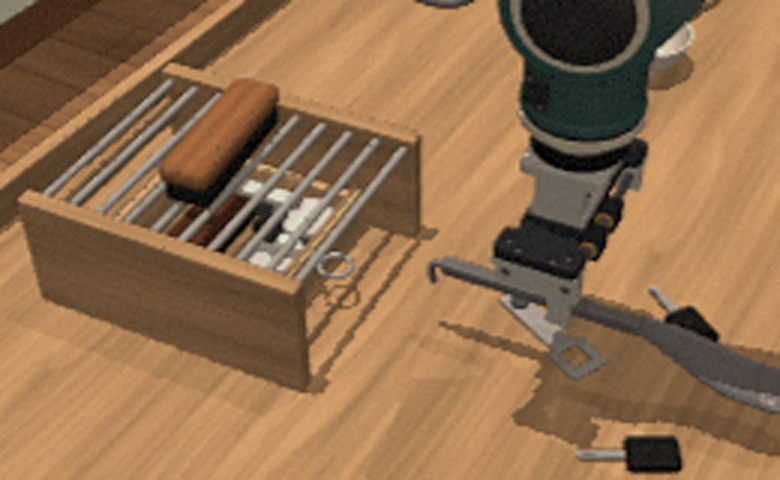

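Side crop: horn held level, hook at crop (434,278) pointing down, in line with the ring at crop (335,265). Advance to above the ring.

```bash
python3 -m pendant '[[[0.02,0.002,0,0,0,0,1],[0.04,0.004,0,0,0,0,1],[0.06,0.006,0,0,0,0,1],[0.075,0.007,0,0,0,0,1],[0.088,0.008,0,0,0,0,1],[0.094,0.009,0,0,0,0,1],[0.096,0.009,0,0,0,0,1],[0.096,0.009,0,0,0,0,1],[0.096,0.009,0,0,0,0,1]]]'
python3 - <<'E'
from h import *
s=snapshot("side"); a=cv2.resize(s["frame"][180:240,250:330,::-1],None,fx=5,fy=5,interpolation=2)
t=snapshot("top"); b=cv2.resize(t["frame"][130:190,260:340,::-1],None,fx=5,fy=5,interpolation=2)
cv2.imwrite("pics/s2.png",np.hstack([a,b]))
W=cloud(s);P=W[195:240,270:420].reshape(-1,3)
a=.0767;d=(P[:,:2]-[.571,.0365]);l=d@[np.cos(a),np.sin(a)];y=d@[-np.sin(a),np.cos(a)]
for t0 in np.arange(.02,.13,.02):
    m=(abs(l-t0)<.01)&(abs(y)<.012)&(P[:,2]>.06)&(P[:,2]<.1)
    if m.any(): print(round(t0,2),m.sum(),y[m].mean().round(4),np.percentile(P[m,2],[10,50,90]).round(4))
E
```

```text
clock: 5.45
eef_pos: [0.5704, 0.0355, 0.0824]
tool_rot: [[0.997, 0.077, -0.0], [0.077, -0.997, -0.0], [-0.0, -0.0, -1.0]]
wrist_force: [0.3, -0.2, -1.5]
width: 0.0132
gripper_force: 60.0
0.02 15 0.0053 [0.0734 0.0789 0.0818]
0.04 21 0.0058 [0.0748 0.0804 0.0836]
0.06 21 0.0062 [0.0759 0.0802 0.0847]
0.08 36 0.0032 [0.0753 0.083  0.0859]
0.1 44 0.0021 [0.0764 0.0832 0.086 ]
0.12 16 0.0006 [0.0607 0.0761 0.0853]
```

View pics/s2.png

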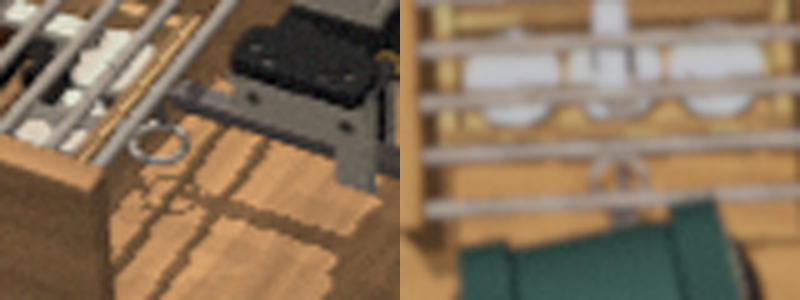

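```bash
python3 - <<'E'
from h import *
a=.0767;o=np.array(observe()["eef_pos"]);print(o)
h=np.r_[o[:2]+.123*np.array([np.cos(a),np.sin(a)]),0]
for n,off,hx in(("side",(250,180),0),("top",(260,130),400)):
    s=snapshot(n);K=np.array([[s["fx"],0,s["cx"]],[0,s["fy"],s["cy"]],[0,0,1.]]);R=np.array(s["R"]);t=np.array(s["t"]);D=np.array(s["dist"],float)
    C=-R.T@t
    pr=lambda X:(cv2.projectPoints(np.array([X],float),cv2.Rodrigues(R)[0],t,K,D)[0].ravel()-off)*5+[hx,0]
    print(n,"tip end",pr(h+[0,0,.052]),"top",pr(h+[0,0,.085]))
    for y in(-.003,0,.003):
      for l in(-.11,-.105,-.1):
        X=[.801+l*np.cos(a)-y*np.sin(a),.0565+l*np.sin(a)+y*np.cos(a),.04]; print(y,l,np.round(X,4),pr(X).round(1))
E
```

```text
[0.57054571 0.0355665  0.0824976 ]
side tip end [159.35395391 123.22223297] top [156.57233744  77.57130307]
-0.003 -0.11 [0.6916 0.0451 0.04  ] [162.7 140.5]
-0.003 -0.105 [0.6965 0.0455 0.04  ] [154.8 137.9]
-0.003 -0.1 [0.7015 0.0458 0.04  ] [146.8 135.3]
0 -0.11 [0.6913 0.0481 0.04  ] [160.2 143.8]
0 -0.105 [0.6963 0.0485 0.04  ] [152.2 141.2]
0 -0.1 [0.7013 0.0488 0.04  ] [144.2 138.6]
0.003 -0.11 [0.6911 0.0511 0.04  ] [157.6 147.2]
0.003 -0.105 [0.6961 0.0514 0.04  ] [149.6 144.5]
0.003 -0.1 [0.7011 0.0518 0.04  ] [141.6 141.9]
top tip end [621.42097816 175.59796298] top [619.78466044 166.58214071]
-0.003 -0.11 [0.6916 0.0451 0.04  ] [621.8 181.6]
-0.003 -0.105 [0.6965 0.0455 0.04  ] [621.3 172.9]
-0.003 -0.1 [0.7015 0.0458 0.04  ] [620.9 164.1]
0 -0.11 [0.6913 0.0481 0.04  ] [616.5 181.9]
0 -0.105 [0.6963 0.0485 0.04  ] [616.  173.1]
0 -0.1 [0.7013 0.0488 0.04  ] [615.6 164.4]
0.003 -0.11 [0.6911 0.0511 0.04  ] [611.2 182.2]
0.003 -0.105 [0.6961 0.0514 0.04  ] [610.7 173.4]
0.003 -0.1 [0.7011 0.0518 0.04  ] [610.3 164.6]
```

```bash
python3 - <<'E'
from h import *
s=snapshot("side");W=cloud(s)
for v in range(192,212):
    print(v,[(u,*(W[v,u]*1000).round().astype(int).tolist()) for u in range(277,296) if .045<W[v,u,2]<.095 and W[v,u,0]<.73 and W[v,u,1]<.075])
cv2.imwrite("pics/s3.png",cv2.resize(s["frame"][188:218,265:305,::-1],(800,600),interpolation=0))
E
```

```text
192 [(280, 729, -1, 49), (281, 726, -1, 50), (282, 723, -2, 51), (283, 723, -8, 46)]
193 [(278, 729, 9, 52), (280, 727, 3, 49), (281, 724, 2, 49)]
194 [(278, 728, 11, 50), (279, 726, 10, 50), (280, 723, 8, 50), (281, 721, 6, 49)]
195 [(277, 728, 16, 50), (278, 725, 15, 51), (279, 722, 16, 53), (280, 721, 11, 50)]
196 [(277, 725, 20, 51), (278, 722, 20, 53), (279, 721, 17, 50), (285, 684, 41, 84), (286, 681, 41, 85), (287, 679, 38, 84), (288, 677, 38, 85)]
197 [(277, 724, 22, 49), (278, 722, 21, 49), (279, 722, 16, 46), (284, 683, 47, 86), (285, 682, 44, 83), (286, 679, 45, 86), (287, 677, 42, 84), (288, 674, 42, 86), (289, 672, 39, 84), (290, 669, 39, 85), (291, 668, 37, 84)]
198 [(277, 723, 25, 48), (278, 721, 22, 47), (283, 689, 44, 78), (284, 682, 49, 84), (285, 681, 46, 82), (286, 676, 49, 87), (287, 672, 49, 88), (288, 672, 45, 85), (289, 669, 44, 86), (290, 668, 42, 84), (291, 665, 42, 86), (292, 663, 39, 84), (293, 659, 40, 87), (294, 660, 34, 82)]
199 [(277, 721, 27, 47), (282, 689, 48, 77), (283, 686, 48, 78), (284, 683, 48, 80), (285, 678, 50, 83), (286, 677, 48, 82), (287,
[... 646 characters left out ...]
291, 659, 51, 85), (292, 656, 50, 85), (293, 656, 46, 82), (294, 651, 49, 87), (295, 650, 46, 85)]
202 [(280, 697, 47, 61), (281, 695, 45, 61), (282, 694, 42, 59), (287, 673, 50, 74), (288, 669, 50, 76), (289, 666, 50, 77), (290, 663, 49, 78), (291, 660, 49, 79), (292, 657, 49, 81), (293, 654, 48, 81), (294, 653, 46, 80), (295, 647, 50, 86)]
203 [(281, 694, 48, 60), (282, 692, 45, 59), (290, 665, 47, 72), (291, 660, 50, 77), (292, 657, 50, 78), (293, 654, 49, 78), (294, 650, 51, 82), (295, 648, 48, 80)]
204 [(279, 705, 41, 46), (281, 696, 44, 52), (282, 690, 48, 58), (293, 654, 50, 76), (294, 652, 48, 75), (295, 648, 48, 76)]
205 []
206 []
207 []
208 []
209 []
210 []
211 [(280, 687, 64, 47)]
```

View pics/s3.png

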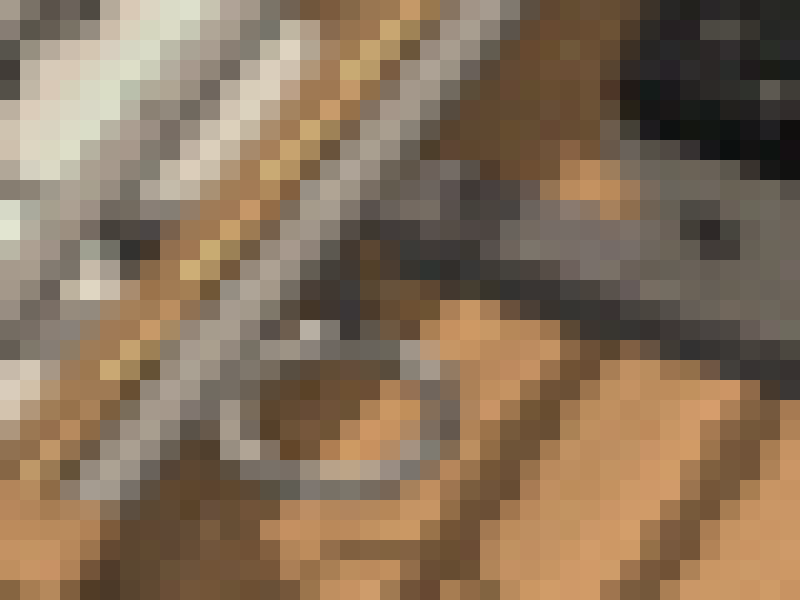

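Zoom: prong end at side pixel (282,204.5), 12 mm over the ring whose centre is (282,208.6) – centred in it. Lower.

```bash
python3 -m pendant '[[[0,0,-0.004,0,0,0,1],[0,0,-0.008,0,0,0,1],[0,0,-0.012,0,0,0,1],[0,0,-0.016,0,0,0,1],[0,0,-0.016,0,0,0,1]]]'; python3 -m pendant '[[[0,0,-0.003,0,0,0,1],[0,0,-0.006,0,0,0,1],[0,0,-0.009,0,0,0,1],[0,0,-0.009,0,0,0,1],[0,0,-0.009,0,0,0,1]]]'
```

```text
clock: 6.2
eef_pos: [0.5705, 0.0356, 0.0657]
tool_rot: [[0.997, 0.077, -0.001], [0.077, -0.997, -0.0], [-0.001, -0.0, -1.0]]
wrist_force: [0.1, 0.1, -0.5]
width: 0.0134
gripper_force: 60.0
clock: 6.7
eef_pos: [0.5709, 0.0357, 0.0574]
tool_rot: [[0.997, 0.077, -0.0], [0.077, -0.997, 0.0], [-0.0, -0.0, -1.0]]
wrist_force: [-1.1, 0.1, -0.2]
width: 0.0132
gripper_force: 60.0
```

```bash
python3 -m pendant '[[[-0.001,-0.0001,0,0,0,0,1],[-0.003,-0.0002,0,0,0,0,1],[-0.005,-0.0004,0,0,0,0,1],[-0.007,-0.0005,0,0,0,0,1],[-0.008,-0.0006,0,0,0,0,1],[-0.009,-0.0007,0,0,0,0,1],[-0.01,-0.0008,0,0,0,0,1],[-0.011,-0.0008,0,0,0,0,1],[-0.012,-0.0009,0,0,0,0,1],[-0.013,-0.001,0,0,0,0,1]]]'; python3 -m pendant '[[[-0.001,-0.0001,0,0,0,0,1],[-0.002,-0.0002,0,0,0,0,1],[-0.003,-0.0002,0,0,0,0,1],[-0.004,-0.0003,0,0,0,0,1],[-0.005,-0.0004,0,0,0,0,1],[-0.006,-0.0005,0,0,0,0,1],[-0.007,-0.0005,0,0,0,0,1],[-0.008,-0.0006,0,0,0,0,1],[-0.009,-0.0007,0,0,0,0,1],[-0.01,-0.0008,0,0,0,0,1]]]'
```

```text
clock: 7.7
eef_pos: [0.5587, 0.0348, 0.0577]
tool_rot: [[0.997, 0.077, 0.002], [0.077, -0.997, 0.0], [0.002, -0.0, -1.0]]
wrist_force: [5.4, 0.1, -1.9]
width: 0.0134
gripper_force: 60.0
clock: 8.7
eef_pos: [0.5487, 0.034, 0.0577]
tool_rot: [[0.997, 0.077, 0.002], [0.077, -0.997, 0.0], [0.002, -0.0, -1.0]]
wrist_force: [4.5, 0.8, -2.7]
width: 0.0133
gripper_force: 60.0
```

```bash
python3 -m pendant '[[[-0.002,-0.0002,0,0,0,0,1],[-0.004,-0.0003,0,0,0,0,1],[-0.006,-0.0005,0,0,0,0,1],[-0.008,-0.0006,0,0,0,0,1],[-0.01,-0.0008,0,0,0,0,1],[-0.012,-0.0009,0,0,0,0,1],[-0.014,-0.0011,0,0,0,0,1],[-0.016,-0.0012,0,0,0,0,1],[-0.018,-0.0014,0,0,0,0,1],[-0.02,-0.0015,0,0,0,0,1]]]'; python3 -m pendant '[[[-0.002,-0.0002,0,0,0,0,1],[-0.004,-0.0003,0,0,0,0,1],[-0.006,-0.0005,0,0,0,0,1],[-0.008,-0.0006,0,0,0,0,1],[-0.01,-0.0008,0,0,0,0,1],[-0.012,-0.0009,0,0,0,0,1],[-0.014,-0.0011,0,0,0,0,1],[-0.016,-0.0012,0,0,0,0,1],[-0.018,-0.0014,0,0,0,0,1],[-0.02,-0.0015,0,0,0,0,1]]]'; python3 -m pendant '[[[-0.002,-0.0002,0,0,0,0,1],[-0.004,-0.0003,0,0,0,0,1],[-0.006,-0.0005,0,0,0,0,1],[-0.008,-0.0006,0,0,0,0,1],[-0.01,-0.0008,0,0,0,0,1],[-0.012,-0.0009,0,0,0,0,1],[-0.014,-0.0011,0,0,0,0,1],[-0.016,-0.0012,0,0,0,0,1],[-0.018,-0.0014,0,0,0,0,1],[-0.02,-0.0015,0,0,0,0,1]]]'
python3 - <<'E'
from h import *
s=snapshot("side"); cv2.imwrite("pics/s4.png",cv2.resize(s["frame"][140:290,170:420,::-1],None,fx=3,fy=3,interpolation=2))
E
```

```text
clock: 9.7
eef_pos: [0.5287, 0.0325, 0.0577]
tool_rot: [[0.997, 0.077, 0.002], [0.077, -0.997, 0.0], [0.002, -0.0, -1.0]]
wrist_force: [5.3, 0.5, -1.5]
width: 0.0134
gripper_force: 60.0
clock: 10.7
eef_pos: [0.5087, 0.031, 0.0577]
tool_rot: [[0.997, 0.077, 0.002], [0.077, -0.997, 0.0], [0.002, -0.0, -1.0]]
wrist_force: [4.8, 0.4, -1.4]
width: 0.0135
gripper_force: 60.0
clock: 11.7
eef_pos: [0.4887, 0.0295, 0.0577]
tool_rot: [[0.997, 0.077, 0.002], [0.077, -0.997, 0.0], [0.002, -0.0, -1.0]]
wrist_force: [4.6, 1.3, -1.2]
width: 0.0133
gripper_force: 60.0
```

View pics/s4.png

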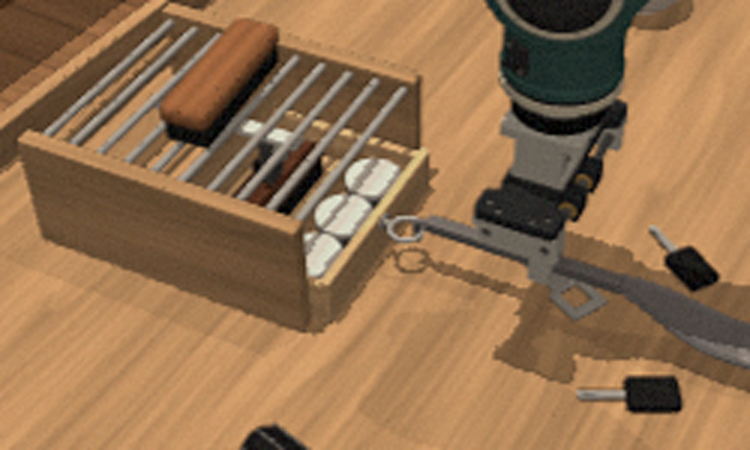

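Tray's front is now ahead of the rack, ring at crop (405,228) hooked; ~74 mm travelled. Go on slower and feel for the stop.

```bash
for i in 1 ; do python3 -m pendant '[[[-0.002,-0.0002,0,0,0,0,1],[-0.003,-0.0002,0,0,0,0,1],[-0.005,-0.0004,0,0,0,0,1],[-0.006,-0.0005,0,0,0,0,1],[-0.008,-0.0006,0,0,0,0,1],[-0.009,-0.0007,0,0,0,0,1],[-0.011,-0.0008,0,0,0,0,1],[-0.012,-0.0009,0,0,0,0,1],[-0.014,-0.0011,0,0,0,0,1],[-0.015,-0.0012,0,0,0,0,1]]]'; done; python3 -m pendant '[[[-0.001,-0.0001,0,0,0,0,1],[-0.002,-0.0002,0,0,0,0,1],[-0.003,-0.0002,0,0,0,0,1],[-0.004,-0.0003,0,0,0,0,1]]]';python3 -m pendant '[[[-0.001,-0.0001,0,0,0,0,1],[-0.002,-0.0002,0,0,0,0,1],[-0.003,-0.0002,0,0,0,0,1],[-0.004,-0.0003,0,0,0,0,1]]]' | grep -E "force|pos"
```

```text
clock: 12.75
eef_pos: [0.4732, 0.0282, 0.0576]
tool_rot: [[0.997, 0.077, 0.001], [0.077, -0.997, 0.0], [0.001, -0.0, -1.0]]
wrist_force: [5.5, 0.4, -0.8]
width: 0.0133
gripper_force: 60.0
clock: 13.15
eef_pos: [0.4693, 0.0279, 0.0576]
tool_rot: [[0.997, 0.077, 0.001], [0.077, -0.997, 0.0], [0.001, -0.0, -1.0]]
wrist_force: [4.9, 1.0, -1.5]
width: 0.013
gripper_force: 60.0
eef_pos: [0.4653, 0.0276, 0.0576]
wrist_force: [5.4, 0.2, -1.3]
gripper_force: 60.0
```

```bash
python3 -m pendant '[[[-0.001,-0.0001,0,0,0,0,1],[-0.002,-0.0002,0,0,0,0,1],[-0.003,-0.0002,0,0,0,0,1]]]' | grep -E "force|pos";python3 -m pendant '[[[-0.001,-0.0001,0,0,0,0,1],[-0.002,-0.0002,0,0,0,0,1],[-0.003,-0.0002,0,0,0,0,1]]]' | grep -E "force|pos"
```

```text
eef_pos: [0.4623, 0.0274, 0.0576]
wrist_force: [5.3, 1.3, -1.2]
gripper_force: 60.0
eef_pos: [0.4593, 0.0272, 0.0576]
wrist_force: [4.9, 0.5, -1.5]
gripper_force: 60.0
```

```bash
python3 - <<'E'
from h import *
print(observe()["wrist_force"],observe()["clock"])
E
```

```text
[ 4.89511774  0.51587681 -1.53542073] 14.15
```

```bash
python3 -m pendant '[[[-0.001,-0.0001,0,0,0,0,1],[-0.002,-0.0002,0,0,0,0,1],[-0.003,-0.0002,0,0,0,0,1]]]' | grep -E "force|pos";python3 -m pendant '[[[-0.001,-0.0001,0,0,0,0,1],[-0.002,-0.0002,0,0,0,0,1],[-0.003,-0.0002,0,0,0,0,1]]]' | grep -E "force|pos"
```

```text
eef_pos: [0.4563, 0.027, 0.0576]
wrist_force: [5.6, -0.0, -1.4]
gripper_force: 60.0
eef_pos: [0.4533, 0.0268, 0.0576]
wrist_force: [4.9, 0.2, -1.2]
gripper_force: 60.0
```

```bash
python3 -m pendant '[[[-0.001,-0.0001,0,0,0,0,1],[-0.002,-0.0002,0,0,0,0,1],[-0.003,-0.0002,0,0,0,0,1]]]' | grep -E "force|pos";python3 -m pendant '[[[-0.001,-0.0001,0,0,0,0,1],[-0.002,-0.0002,0,0,0,0,1],[-0.003,-0.0002,0,0,0,0,1]]]' | grep -E "force|pos"
```

```text
eef_pos: [0.4504, 0.0266, 0.0576]
wrist_force: [6.0, 0.5, -2.3]
gripper_force: 60.0
eef_pos: [0.4481, 0.0265, 0.0578]
wrist_force: [11.3, 0.7, -2.6]
gripper_force: 60.0
```

Buffer contact: force up from 5 to 11 N. Press 1.5 mm more and hold.

```bash
python3 -m pendant '[[[-0.0005,0,0,0,0,0,1],[-0.001,-0.0001,0,0,0,0,1],[-0.0015,-0.0001,0,0,0,0,1],[-0.0015,-0.0001,0,0,0,0,1],[-0.0015,-0.0001,0,0,0,0,1],[-0.0015,-0.0001,0,0,0,0,1]]]' | grep -E "force|pos";python3 -m pendant '[[[0,0,0,0,0,0,1],[0,0,0,0,0,0,1],[0,0,0,0,0,0,1],[0,0,0,0,0,0,1],[0,0,0,0,0,0,1],[0,0,0,0,0,0,1],[0,0,0,0,0,0,1],[0,0,0,0,0,0,1],[0,0,0,0,0,0,1],[0,0,0,0,0,0,1]]]'
```

```text
eef_pos: [0.4471, 0.0264, 0.058]
wrist_force: [11.3, 0.3, -3.8]
gripper_force: 60.0
clock: 16.95
eef_pos: [0.4471, 0.0265, 0.058]
tool_rot: [[0.997, 0.077, 0.003], [0.077, -0.997, 0.001], [0.003, -0.0, -1.0]]
wrist_force: [11.2, 0.5, -3.2]
width: 0.0135
gripper_force: 60.0
```

```bash
python3 -m pendant '[[[-0.0005,0,0,0,0,0,1],[-0.001,-0.0001,0,0,0,0,1],[-0.0015,-0.0001,0,0,0,0,1],[-0.0015,-0.0001,0,0,0,0,1],[-0.0015,-0.0001,0,0,0,0,1],[-0.0015,-0.0001,0,0,0,0,1],[-0.0015,-0.0001,0,0,0,0,1],[-0.0015,-0.0001,0,0,0,0,1],[-0.0015,-0.0001,0,0,0,0,1],[-0.0015,-0.0001,0,0,0,0,1]]]' | grep -E "force|pos";python3 -m pendant '[[[0,0,0,0,0,0,1],[0,0,0,0,0,0,1],[0,0,0,0,0,0,1],[0,0,0,0,0,0,1],[0,0,0,0,0,0,1],[0,0,0,0,0,0,1],[0,0,0,0,0,0,1],[0,0,0,0,0,0,1],[0,0,0,0,0,0,1],[0,0,0,0,0,0,1]]]'
```

```text
eef_pos: [0.446, 0.0264, 0.0581]
wrist_force: [13.2, 0.6, -3.6]
gripper_force: 60.0
clock: 18.95
eef_pos: [0.446, 0.0264, 0.0581]
tool_rot: [[0.997, 0.077, 0.004], [0.077, -0.997, 0.001], [0.004, -0.0, -1.0]]
wrist_force: [13.5, 1.3, -2.9]
width: 0.0136
gripper_force: 60.0
```

```bash
python3 -m pendant '[[[0.001,0.0001,0,0,0,0,1],[0.002,0.0002,0,0,0,0,1],[0.003,0.0002,0,0,0,0,1],[0.0045,0.0003,0,0,0,0,1],[0.006,0.0005,0,0,0,0,1],[0.0075,0.0006,0,0,0,0,1],[0.009,0.0007,0,0,0,0,1],[0.0105,0.0008,0,0,0,0,1],[0.0115,0.0009,0,0,0,0,1],[0.0115,0.0009,0,0,0,0,1]]]' | grep -E "force|pos"
python3 - <<'E'
from h import *
s=snapshot("side"); cv2.imwrite("pics/s5.png",cv2.resize(s["frame"][185:245,280:360,::-1],(800,600),interpolation=2))
E
```

```text
eef_pos: [0.4555, 0.0271, 0.0574]
wrist_force: [-0.4, 0.0, -0.8]
gripper_force: 60.0
```

View pics/s5.png

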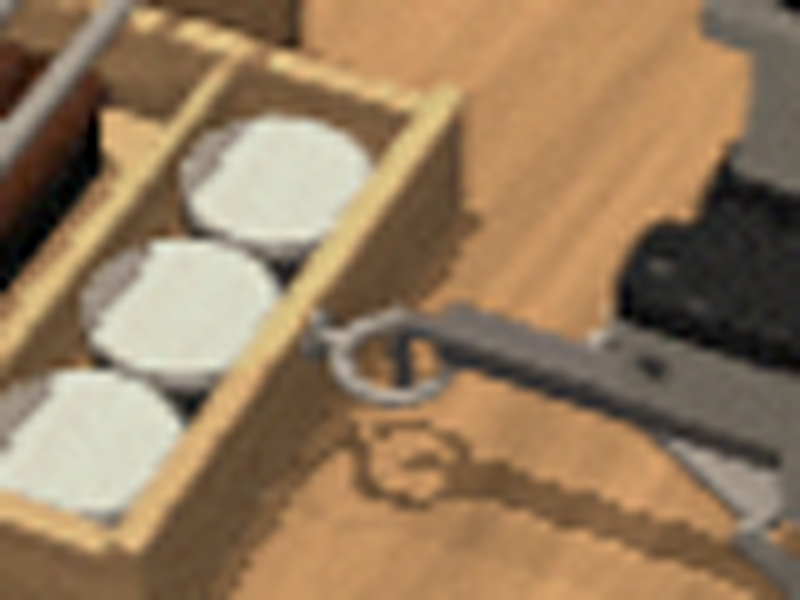

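Prong stands free inside the ring at crop (400,360), ring centre (390,357). Lift out straight up.

```bash
python3 -m pendant '[[[0,0,0.004,0,0,0,1],[0,0,0.01,0,0,0,1],[0,0,0.018,0,0,0,1],[0,0,0.028,0,0,0,1],[0,0,0.038,0,0,0,1],[0,0,0.048,0,0,0,1],[0,0,0.053,0,0,0,1],[0,0,0.053,0,0,0,1],[0,0,0.053,0,0,0,1]]]'; python3 -m pendant '[[[0,-0.015,0,0,0,0,1],[0,-0.04,0,0,0,0,1],[0,-0.07,0,0,0,0,1],[0,-0.1,0,0,0,-0.02,1],[0,-0.13,0,0,0,-0.04,1],[0,-0.16,0,0,0,-0.06,1],[0,-0.19,0,0,0,-0.08,1],[0,-0.22,0,0,0,-0.1,1],[0.02,-0.25,0,0,0,-0.11,1],[0.04,-0.27,0,0,0,-0.11,1]]]'; python3 -m pendant '[[[0.015,-0.01,0,0,0,0,1],[0.025,-0.017,0,0,0,0,1],[0.0295,-0.02,0,0,0,0,1],[0.0295,-0.02,0,0,0,0,1],[0.0295,-0.02,0,0,0,0,1],[0.0295,-0.02,0,0,0,0,1]]]'
```

```text
clock: 20.9
eef_pos: [0.4553, 0.027, 0.1103]
tool_rot: [[0.997, 0.077, -0.0], [0.077, -0.997, 0.0], [-0.0, -0.0, -1.0]]
wrist_force: [0.3, 0.2, -0.7]
width: 0.0134
gripper_force: 60.0
clock: 21.9
eef_pos: [0.4952, -0.2452, 0.1099]
tool_rot: [[0.999, -0.036, -0.001], [-0.036, -0.999, -0.0], [-0.001, 0.0, -1.0]]
wrist_force: [0.6, -0.0, -1.0]
width: 0.0132
gripper_force: 60.0
clock: 22.5
eef_pos: [0.5245, -0.2626, 0.1104]
tool_rot: [[0.999, -0.033, -0.0], [-0.033, -0.999, 0.0], [-0.0, -0.0, -1.0]]
wrist_force: [0.4, -0.8, -0.1]
width: 0.0133
gripper_force: 60.0
```

```bash
python3 -m pendant '[[[0,0,-0.02,0,0,0,1],[0,0,-0.04,0,0,0,1],[0,0,-0.055,0,0,0,1],[0,0,-0.065,0,0,0,1],[0,0,-0.071,0,0,0,1],[0,0,-0.075,0,0,0,1],[0,0,-0.077,0,0,0,1],[0,0,-0.078,0,0,0,1],[0,0,-0.078,0,0,0,1]]]'; python3 -m pendant '[[[0,0,-0.0005,0,0,0,1],[0,0,-0.001,0,0,0,1],[0,0,-0.0015,0,0,0,1],[0,0,-0.0015,0,0,0,1],[0,0,-0.0015,0,0,0,1]]]'
```

```text
clock: 23.4
eef_pos: [0.525, -0.263, 0.0327]
tool_rot: [[0.999, -0.033, 0.0], [-0.033, -0.999, -0.0], [0.0, 0.0, -1.0]]
wrist_force: [0.2, -0.2, -0.3]
width: 0.0135
gripper_force: 60.0
clock: 23.9
eef_pos: [0.5249, -0.2629, 0.0309]
tool_rot: [[0.999, -0.033, -0.0], [-0.033, -0.999, 0.0], [-0.0, -0.0, -1.0]]
wrist_force: [0.1, 0.6, -0.0]
width: 0.0136
gripper_force: 60.0
```

Down another ~1 mm until it touches, then release gently.

```bash
python3 -m pendant '[[[0,0,-0.0003,0,0,0,1],[0,0,-0.0006,0,0,0,1],[0,0,-0.0008,0,0,0,1],[0,0,-0.0008,0,0,0,1],[0,0,-0.0008,0,0,0,1]]]' | grep -E "pos|force"; python3 -m pendant '[[[0,0,0,0,0,0,0.7],[0,0,0,0,0,0,0.65],[0,0,0,0,0,0,0.6],[0,0,0,0,0,0,0.5],[0,0,0,0,0,0,0.4],[0,0,0,0,0,0,0.2],[0,0,0,0,0,0,0],[0,0,0,0,0,0,0],[0,0,0,0,0,0,0],[0,0,0,0,0,0,0]]]'
```

```text
eef_pos: [0.525, -0.263, 0.0302]
wrist_force: [-0.6, 0.2, 3.3]
gripper_force: 60.0
clock: 25.4
eef_pos: [0.5249, -0.2629, 0.0301]
tool_rot: [[0.999, -0.033, -0.0], [-0.033, -0.999, 0.0], [-0.0, -0.0, -1.0]]
wrist_force: [-0.7, -1.0, 0.4]
width: 0.0473
gripper_force: 0.0
```

Retreat up and away toward the start, then check.

```bash
python3 -m pendant '[[[0,0,0.02,0,0,0,0],[0,0,0.05,0,0,0,0],[0,0,0.09,0,0,0,0],[0,0,0.13,0,0,0,0],[0,0,0.17,0,0,0,0],[-0.02,-0.03,0.2,0,0,0,0],[-0.05,-0.07,0.2,0,0,0,0],[-0.08,-0.11,0.2,0,0,0,0],[-0.11,-0.15,0.2,0,0,0,0],[-0.14,-0.19,0.2,0,0,0,0]]]'|grep pos; python3 -m pendant '[[[-0.03,-0.04,0,0,0,0.1,0],[-0.06,-0.07,0,0,0,0.2,0],[-0.09,-0.1,0,0,0,0.3,0],[-0.12,-0.12,0,0,0,0.4,0],[-0.14,-0.12,0,0,0,0.4,0],[-0.14,-0.12,0,0,0,0.4,0],[-0.14,-0.12,0,0,0,0.4,0],[-0.14,-0.12,0,0,0,0.4,0]]]'|grep pos
python3 - <<'E'
from h import *
np.set_printoptions(precision=4,suppress=True)
s=snapshot("top");W=cloud(s);cv2.imwrite("pics/t6.png",s["frame"][...,::-1])
for W in(np.load("top0.npz")["W"],W):
    P=W[180:310,395:425].reshape(-1,3);P=P[(P[:,2]>.006)&(P[:,2]<.06)]
    H=P[P[:,2]>.022]; c=H[:,:2].mean(0); a=np.linalg.svd(H[:,:2]-c)[2][0]; a*=np.sign(a[0]);q=(P[:,:2]-c)@a
    print(a,c+a*q.max(),c+a*q.min(),len(P),P[:,2].max())
    Q=W[100:130,270:340].reshape(-1,3);Q=Q[Q[:,2]>.14];print(Q.mean(0))
E
```

```text
eef_pos: [0.3835, -0.4543, 0.2304]
eef_pos: [0.2462, -0.5725, 0.2302]
[ 0.9994 -0.0335] [ 0.6515 -0.2671] [ 0.3178 -0.2559] 754 0.038360211266638626
[0.8114 0.0422 0.1533]
[ 0.9994 -0.0332] [ 0.6516 -0.2662] [ 0.3108 -0.2549] 761 0.03888845794409871
[0.8113 0.0419 0.1534]
```

View pics/t6.png

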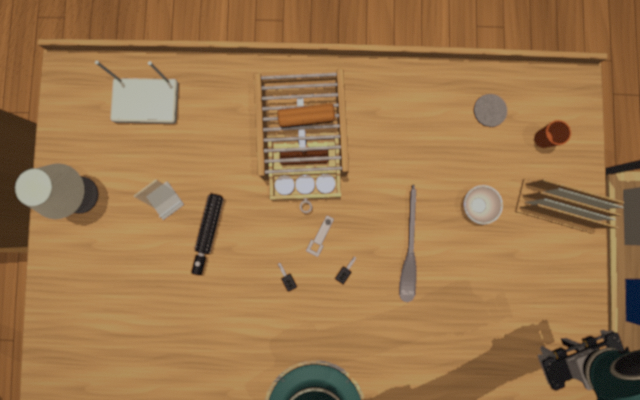

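The final view shows the tray drawn out with its ring at (306,208). The horn is back where it lay, (413,187) to (407,298), and everything else is unmoved.

```bash
python3 -c "
from workcell import finish_job
print(finish_job())"
```

```text
the job is handed in; nothing more can be done
None
```

The tray was hooked out gently against the rubber stop, held there for about 3 s at an 11–13 N pull, and left drawn out; the shoe horn is back as it lay, the other things look unmoved, and the job is handed in.

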